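Open the descaler bottle in the sink caddy

TASK

The kettle is due for descaling. Pick up the flat-sided descaler bottle and lower it into its fitted well in the sink caddy, square and fully home, so that it cannot turn; then push its safety cap down, twist it free anticlockwise and lift it straight off. Finish still holding the cap in the gripper, level, about 5 cm above the open neck, with the bottle still standing home in the well; do not disturb the other things on the worktop.

Things in the scene. Friction and masses are not known exactly. Their poses are not given: they have to be found in the camera images.
- descaler: Descaler bottle, white plastic, paper label, flat-sided, loose, 0.2 to 0.4 kg, upright. Body 46 mm (x) by 64 mm (y), straight up to 102 mm, stepped shoulder up to 114 mm; 152 mm tall with its cap on. May be lifted by the cap. Origin: centre of the underside, z up. Half a turn round fits the well as well. (The round bottle nearby is another one.)
- bottle_mouth (a point): Centre of the mouth of the descaler bottle, at the top of its neck, 141 mm above its underside; neck 27 mm across, 36 mm over three locking lugs. Axes as the bottle's.
- cap: Ribbed grey push-and-turn cap of the descaler, round, 45 mm across, 28 mm high, hollow; a loose body, locked on the neck at the start with its x along the bottle's x, its rim 124 mm above the bottle's underside and 10 mm above the shoulder. Origin: centre of the lower rim, z up. Unpressed it is locked and only wobbles by 5 degrees.
- cap_top (a point): Centre of the cap's top, 28 mm above its rim; axes as the cap's. How it opens: a spring resists from 4 N on; push it down at least 4 mm (10 N; it stops at 6 mm, 13 N) and, kept down, turn it anticlockwise seen from above: from 50 to 85 degrees (aim at 67) it is free, near 90 is a hard stop. Then lift straight: off the neck after 17 mm.
- caddy: Brushed-metal sink caddy, stuck fast to the worktop: base 86 mm (x) by 256 mm (y), 8 mm thick. At its +y end the fitted well; in the middle a low tray with a pan scraper; at the -y end an open bin, 50 mm high, with a soap pump. Origin: centre of the underside.
- well (a point): Centre of the floor of the fitted well, 8 mm above the worktop, 80 mm from the caddy's origin along its y; axes as the caddy's. Inside 49 mm (x) by 67 mm (y), walls 34 mm high, above them a lip flared outward up to 42 mm above this floor. Home: the bottle's underside on this floor, its x along the well's x, either way round.
- rinse_bottle: bystander: round white bottle, 62 mm across, 125 mm tall, standing on the worktop near the descaler. Origin: centre of the underside.
- soap_pump: bystander: clear round soap pump, 54 mm across, 133 mm tall, standing in the caddy's bin. Origin: centre of the underside.
- pan_scraper: bystander: flat black scraper, 50 by 58 by 9 mm, lying in the caddy's tray. Origin: centre of the underside.
- mug: bystander: white mug, 82 mm across, 92 mm tall. Origin: centre of the underside.
- salt: bystander: glass shaker with a steel top, 42 mm across, 79 mm tall. Origin: centre of the underside.
- pepper: bystander: a shaker like the salt. Origin: centre of the underside.
Things that resemble listed ones, but are neither listed nor needed, are in the scene too. Leave any blue, brown or green look-alike of the descaler alone.

How it is judged:
By the outcome, as a careful person would: the job done as asked, in the order asked, and still so for the second after the job is handed in, while the arm keeps its last pose, push and grip.
It also fails if it takes over 58 s, if anything falls off the work surface, if the arm or the gripper's body presses on something with over 40 N, if the wrist force passes 120 N, or if a joint passes its speed limit or range.

ROBOT

A 6-joint arm with a two-finger parallel gripper is mounted at the origin on the work surface. World frame = base frame: x ahead of the robot, y to its left, z up, the work surface at z = 0. Lengths are in m, angles in rad, forces in N, time in s.
With the tool pointing down it reaches from about 0.35 to 1 m from the base axis. Payload 7.1 kg.
Tool frame: the origin (TCP) lies between the finger pads; the fingertips stand 14 mm ahead of it and the grasp point (between the pads) lies 5 mm behind it; z points along the fingers, y is the direction in which the jaws open and shut (so a half turn about z gives the same grasp; the last joint's range is limited). The gripper opens to 85 mm and grips with 20 to 120 N. Pads are 22 mm wide; open, the fingers measure 114 mm over their backs; the gripper's body (76 mm by 85 mm) begins 54 mm behind the grasp point. The pads swing forward as they close: fully open they stand 13 mm farther back than shut.
Start: joints at [-1.143, 0.423, 1.63, -0, 1.089, -0.019], TCP at [0.27, -0.564, 0.245] pointing down, gripper open.
Joint ranges: [-3, 3], [-0.9, 2.11], [0.09, 2.58], [-1.31, 4.45], [0.11, 2.69], [-2.54, 2.54]. Speed limits (rad/s): [2.39, 2.39, 3.01, 3.14, 3.14, 3.14].

INTERFACE

Orientations are given as a 3x3 rotation matrix whose columns are the frame's x, y, z axes.
In Python, from bench import goto, movel, set_joints, command_gripper, wait, inverse_kinematics, get_obs, grab_frame, PlanningError, finish_job, find_in, outline_of gives the robot as it stands. The module is installed in compiled form; this text tells all that it offers. Calls block until the motion is done:
- goto(position, orientation): joint-space move of the TCP to a pose.
- movel(position, attitude=None, max_speed=0.15, until_force=None): straight line of the TCP; attitude=None keeps the orientation; max_speed is the mean speed in m/s. With until_force (N) it stops when the force on the tool has changed by that much, and returns True; else False.
- set_joints(angles): joint-space move.
- command_gripper(opening, squeeze=None): opening from 0.0 (shut) to 1.0 (fully open); squeeze is the grip in N (None keeps the last); returns when the fingers have stopped.
- wait(seconds).
- inverse_kinematics(position, orientation): joint angles nearest the present ones, or None.
- get_obs(): the state.
- grab_frame(name): name is "scene" or "top" or "wrist"; returns a dict with "img" (384x512x3 uint8, red, green, blue), "z_map" (384x512 float32, m along the optical axis (not along the pixel's ray), 0 where there is no reading), "fx", "fy", "cx", "cy" (pixels), "world_from_camera" (4x4, takes a point from camera to world coordinates); the wrist camera has in their place "hand_eye" (4x4, takes a point from camera to tool coordinates, whose origin is the TCP and whose axes are the flange's). Camera axes: x right, y up, looking along -z (the intrinsics and any distortion apply to the point x, -y, -z); pixel columns grow to the right and rows downward; lengths in m; the calibration is good to about 2 mm. A picture is of the moment at which its call begins: read the wrist's pose just before it.
A pose or a line that the arm cannot do raises PlanningError and nothing moves.
- finish_job(): hands the job in, once; it reports no verdict.
Trained networks look in a picture, given as the dict that the camera call returned (one of the last four; its "shot" number tells which), for a name from the list of things; names that differ only in an ending like _2 or _b are one class to them, and where a whole thing is asked for, a point or a joint stands for the part that bears it (a point fixed in the world has none). Each returns a list of dicts, best first, with "confidence" (0 to 1); they miss things now and then, are a little off and sometimes report something else, mostly with a low value. They report only what shows in the picture. A call takes as long as a camera call. They do not tell look-alikes from the thing itself.
- find_in(thing, picture): "position" ([x, y, z] in m, in the coordinates of the camera as it stood for that picture, good to about 4 mm: the middle of the surface that is visible of it).
- outline_of(thing, picture): "region" (384x512 bool, what is visible of it).
The state is a dict: "t": time; "q": joint angles; "dq": joint speeds; "joint_efforts": joint torques, N m; "tcp_pos": TCP position; "tool_rot": TCP orientation; "wrist_force": force on the tool from outside, world axes, zero at the start; "ft_torque": the same for the moment, N m; "width": opening from 0.0 (shut) to 1.0 (fully open).
Only numpy, scipy, OpenCV 4.12 (cv2) and the standard library are available. Lean on these libraries where they do the work, as an engineer would, in place of code of your own. Each camera call takes 0.05 s, during which the arm holds its last target. There are 200 camera calls.

## Working session

There is one attempt and no reset: what is moved stays moved. The work goes in short steps, each a Python script; the robot and the scene stay as the last script left them, time stands still between calls to the robot, and variables do not carry over. Pictures are saved under pics/ and viewed, about 8 in all and at most 12, crops included, and the job is handed in when it is done.

```bash
mkdir -p pics; cat > h.py <<'E'
import numpy as np, cv2
from bench import *
def pts(f,T=None):
    T=f["world_from_camera"] if T is None else T
    z=f["z_map"]; v,u=np.mgrid[:z.shape[0],:z.shape[1]]
    c=np.stack([(u-f["cx"])/f["fx"]*z,-(v-f["cy"])/f["fy"]*z,-z],-1)
    return c@T[:3,:3].T+T[:3,3]
def save(n,img,s=1):
    cv2.imwrite("pics/"+n,cv2.resize(img[...,::-1],None,fx=s,fy=s,interpolation=cv2.INTER_CUBIC))
E
python3 - <<'E'
from h import *
print(get_obs())
F={n:grab_frame(n) for n in("scene","top")}
for n,f in F.items():
    T=f["world_from_camera"]
    print(n,[k for k in f if k not in("img","z_map")],f["fx"],T[:3,3])
    for th in("descaler","cap","caddy","rinse_bottle","mug","salt","soap_pump"):
        for r in find_in(th,f):
            p=np.array(r["position"]);w=T[:3,:3]@p+T[:3,3]
            print(th,round(r["confidence"],2),w.round(3),"px",(f["cx"]+f["fx"]*p[0]/-p[2]).round(),(f["cy"]-f["fy"]*p[1]/-p[2]).round())
save("a.png",np.vstack([F["scene"]["img"],F["top"]["img"]]),0.78)
E
```

```text
{'t': 0.0, 'q': array([-1.14301288e+00,  4.23843607e-01,  1.63068740e+00,  1.16485334e-05,
        1.08860583e+00, -1.89981265e-02]), 'dq': array([0.0001342 , 0.00012566, 0.00052161, 0.00057092, 0.00107061,
       0.00019691]), 'joint_efforts': array([-3.46432134e-03, -5.57383275e+01, -2.81743169e+01, -7.62428431e-05,
        7.51857238e-03, -1.70140322e-05]), 'tcp_pos': array([ 0.26984985, -0.56316072,  0.24454497]), 'tool_rot': array([[ 9.01844689e-01,  4.32059901e-01, -6.31220983e-04],
       [ 4.32060360e-01, -9.01843589e-01,  1.40931281e-03],
       [ 3.96449569e-05, -1.54370684e-03, -9.99998808e-01]]), 'wrist_force': array([-0.17050201, -0.25716232, -0.00260967]), 'ft_torque': array([-0.02162344, -0.03062841,  0.00313282]), 'width': 0.9990580903976373}
scene ['fx', 'fy', 'cx', 'cy', 'world_from_camera', 'shot'] 449.51802508623905 [ 1.13544201 -0.36769102  0.79581045]
descaler 0.82 [0.391 0.055 0.088] px 240.0 161.0
descaler 0.67 [0.521 0.069 0.068] px 273.0 197.0
descaler 0.66 [0.315 0.171 0.084] px 264.0 133.0
descaler 0.59 [0.651 0.098 0.089] px 318.0 221.0
cap 0.81 [0.514 0.
[... 460 characters left out ...]
0.01839382 1.18745648]
descaler 0.9 [ 0.442 -0.068  0.11 ] px 287.0 225.0
descaler 0.8 [0.627 0.111 0.114] px 226.0 161.0
descaler 0.72 [0.373 0.059 0.106] px 243.0 248.0
descaler 0.71 [0.499 0.076 0.103] px 238.0 205.0
descaler 0.68 [0.3   0.176 0.101] px 203.0 272.0
descaler 0.48 [0.568 0.272 0.086] px 173.0 181.0
caddy 0.62 [ 0.581 -0.127  0.011] px 303.0 181.0
caddy 0.15 [ 0.585 -0.226  0.095] px 340.0 178.0
rinse_bottle 0.67 [0.567 0.272 0.086] px 173.0 182.0
mug 0.69 [0.777 0.105 0.035] px 231.0 118.0
mug 0.35 [0.5   0.074 0.101] px 238.0 205.0
mug 0.23 [ 0.581 -0.126  0.01 ] px 303.0 181.0
salt 0.51 [0.394 0.238 0.075] px 184.0 239.0
soap_pump 0.8 [ 0.59  -0.226  0.091] px 340.0 176.0
```

View pics/a.png

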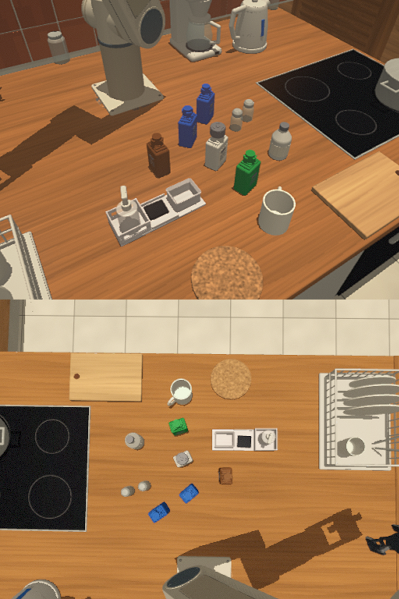

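Descaler candidates in the top picture:
- green (226,161)
- brown (287,225)
- blue (243,248) and (203,272)
- white with a grey cap (238,205), the only one that matches
- round white rinse bottle (173,182)

I'll confirm with a crop, and take wrist views over the bottle and the well.

```bash
cat >> h.py <<'E'
def R(yaw):
    c,s=np.cos(yaw),np.sin(yaw); return np.array([[c,s,0],[s,-c,0],[0,0,-1.]])
def wrist():
    o=get_obs(); f=grab_frame("wrist"); T=np.eye(4); T[:3,:3]=o["tool_rot"]; T[:3,3]=o["tcp_pos"]
    f["T"]=T@f["hand_eye"]; return f
E
python3 - <<'E'
from h import *
s=grab_frame("scene"); 
A=cv2.resize(s["img"][130:230,220:340],(480,400),interpolation=cv2.INTER_CUBIC)
ims=[]
goto([0.50,0.03,0.38],R(0))
f1=wrist(); print(f1["hand_eye"].round(3),f1["fx"])
goto([0.56,-0.06,0.33],R(0)); f2=wrist()
np.savez("w.npz",p1=pts(f1,f1["T"]),i1=f1["img"],p2=pts(f2,f2["T"]),i2=f2["img"])
B=np.hstack([cv2.resize(f["img"],(400,300)) for f in(f1,f2)])
A=cv2.resize(A,(360,300))
C=np.zeros((600,800,3),np.uint8);C[:300]=B;C[300:,:360]=A
save("b.png",C); print(get_obs()["t"],get_obs()["q"])
E
```

```text
[[ 0.001  0.954  0.299  0.076]
 [ 1.    -0.001  0.001  0.001]
 [ 0.001  0.299 -0.954 -0.128]
 [ 0.     0.     0.     1.   ]] 324.6636926499155
3.8167 [-1.28464860e-01  2.43641668e-01  1.68385056e+00  2.93819044e-04
  1.21453203e+00  1.44312301e+00]
```

View pics/b.png

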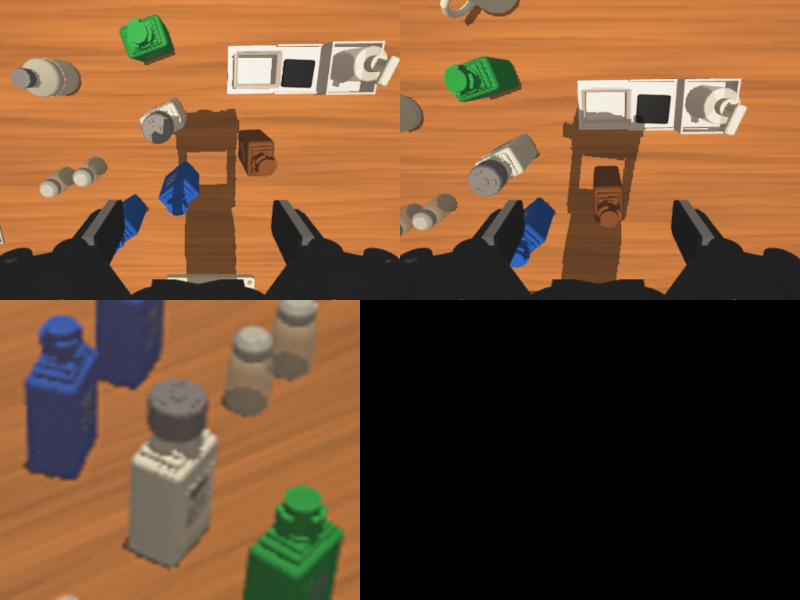

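The crop confirms it: a white flat-sided bottle with a ribbed grey cap. Next I'll fit the bottle and caddy poses from the depth data.

```bash
python3 - <<'E'
from h import *
d=np.load("w.npz"); P={"w1":d["p1"],"w2":d["p2"]}
F={n:grab_frame(n) for n in("scene","top")}
for n in F: P[n]=pts(F[n])
np.savez("st.npz",**P,sc=F["scene"]["img"],tp=F["top"]["img"])
def rect(X):
    (c,s,a)=cv2.minAreaRect((X*1000).astype(np.float32)); return np.round(c,1),np.round(s,1),round(a,1),len(X)
allb=[]
for n,p in P.items():
    q=p.reshape(-1,3); m=np.hypot(q[:,0]-.50,q[:,1]-.078)<.06; q=q[m]
    cap=q[(q[:,2]>.135)&(q[:,2]<.17)]; sh=q[(q[:,2]>.03)&(q[:,2]<.118)]
    allb.append(sh)
    top=cap[cap[:,2]>.145]
    print(n,"cap",[round(float(np.median(top[:,2])),4)] if len(top) else 0, cv2.minEnclosingCircle((top[:,:2]*1000).astype(np.float32)) if len(top) else 0,"med",np.median(top[:,:2],0).round(4) if len(top) else 0,"body",rect(sh[:,:2]))
print(rect(np.vstack(allb)[:,:2]))
for n,p in P.items():
    q=p.reshape(-1,3); m=(abs(q[:,0]-.585)<.075)&(q[:,1]>-.30)&(q[:,1]<.02)
    q=q[m]; 
    low=q[(q[:,2]>.004)&(q[:,2]<.056)]
    print(n,"caddy",rect(low[:,:2]), "maxz",np.percentile(low[:,2],98).round(4))
    w=q[(q[:,1]>-.10)&(q[:,2]>.035)&(q[:,2]<.06)]; print("  well lip",rect(w[:,:2]),np.median(w[:,2]))
    bn=q[(q[:,1]>-.10)&(q[:,2]<.014)&(q[:,2]>.004)]; print("  floor",rect(bn[:,:2]),np.median(bn[:,2]))
E
```

```text
w1 cap [0.1517] ((502.7936706542969, 88.28668212890625), 22.71526336669922) med [0.5038 0.0874] body (array([503.3,  88.6]), array([46.2, 64.1]), 26.0, 898)
w2 cap [0.1518] ((503.0284118652344, 87.50667572021484), 22.732812881469727) med [0.5049 0.086 ] body (array([503.8,  87. ]), array([46.7, 62.2]), 26.1, 1867)
scene cap [0.1522] ((505.679443359375, 89.2897720336914), 23.4166316986084) med [0.5076 0.088 ] body (array([519. ,  87.8]), array([72.6, 41.8]), 79.4, 843)
top cap [0.1522] ((502.2395324707031, 89.20000457763672), 22.199359893798828) med [0.5015 0.0895] body (array([501.8,  88.5]), array([46.1, 63.7]), 26.6, 148)
(array([504.4,  88.5]), array([50.8, 66.1]), 25.9, 3756)
w1 caddy (array([ 586.3, -153.8]), array([ 86.1, 256.5]), 0.7, 10544) maxz 0.0505
  well lip (array([585.3, -66.6]), array([63.5, 67. ]), 0.5, 762) 0.04791307600998329
  floor (array([585.3, -62.7]), array([85.1, 74.5]), 0.0, 2358) 0.0075021361043413615
w2 caddy (array([ 586.1, -154.1]), array([ 86.2, 256.5]), 0.7, 11107) maxz 0.0505
  well lip (array([585.2, -66.6]), array([63.2, 66.6]), 0.2, 941) 0.047461168506216456
  floor (array([585.1, -62.9]), array([86., 74.]), 0.7, 2375) 0.007599310558300154
scene caddy (array([ 587.8, -136.4]), array([143.8, 310.2]), 2.4, 4307) maxz 0.0516
  well lip (array([586.2, -65.5]), array([64.7, 70.3]), 2.0, 420) 0.04512449068760055
  floor (array([586. , -42.5]), array([111.3, 149.8]), 87.2, 549) 0.008368130062041401
top caddy (array([ 582.9, -140.9]), array([144.7, 318.4]), 0.2, 241) maxz 0.0529
  well lip (array([557.1, -57.3]), array([ 3.7, 19.2]), 1.1, 12) 0.047691970308890275
  floor (array([582.7, -40.4]), array([148.4, 113. ]), 2.7, 91) 0.007430918667507669
```

```bash
python3 - <<'E'
from h import *
B=np.array([.503,.088]); W=np.array([.5852,-.074]); y0=np.radians(25.3)
goto([*B,.22],R(y0)); movel([*B,.137],max_speed=.1)
command_gripper(0.0,80); o=get_obs(); print(o["t"],o["width"],o["tcp_pos"],o["wrist_force"])
movel([*B,.257],max_speed=.12); print(get_obs()["wrist_force"])
goto([*W,.257],R(0)); o=get_obs(); print(o["t"],o["q"],o["tcp_pos"])
F={n:grab_frame(n) for n in("scene","top")}; f=wrist(); p=pts(f,f["T"]).reshape(-1,3)
F1={n:pts(F[n]) for n in F}; np.savez("st2.npz",w=p,**F1)
def rect(X):
    (c,s,a)=cv2.minAreaRect((X*1000).astype(np.float32)); return np.round(c,1),np.round(s,1),round(a,1),len(X)
for n,q in [("w",p),("scene",F1["scene"].reshape(-1,3)),("top",F1["top"].reshape(-1,3))]:
    m=(np.hypot(*(q[:,:2]-W).T)<.055)&(q[:,2]>.125)&(q[:,2]<.215)
    if m.sum()>5: print(n,rect(q[m][:,:2]),q[m][:,2].min())
save("c.png",np.hstack([F["scene"]["img"][130:330,120:400],f["img"][::2,::2][:192].repeat(1,0) if 0 else cv2.resize(f["img"],(267,200))]),1.4)
E
```

```text
6.15 0.5042279980680906 [0.50324346 0.08811902 0.13745262] [-1.39331356  1.16030195  4.41502243]
[ 0.0197225  -0.49579327 -3.96337363]
8.0583 [-1.46804444e-01  3.59926936e-01  1.70029570e+00  3.64275219e-04
  1.08326135e+00  1.42476948e+00] [ 0.58473928 -0.0743416   0.25605581]
w (array([595.1, -73.4]), array([28.3, 64.6]), 3.2, 3075) 0.12500687501528918
scene (array([599.2, -81.4]), array([73.6, 38. ]), 56.0, 1206) 0.125094113510272
top (array([560.5, -78.6]), array([ 2. , 49.1]), 1.8, 42) 0.13283920082762224
```

View pics/c.png

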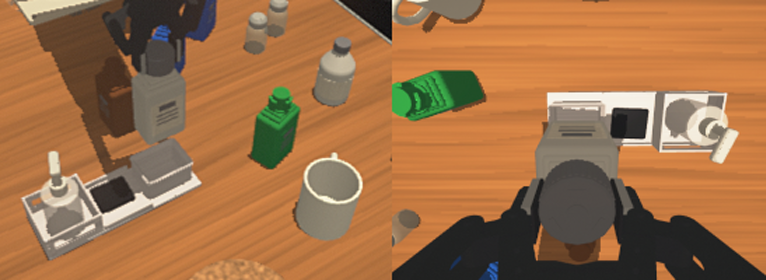

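The bottle is held by the cap and its +x face shows in the wrist view. I'll fit that face for yaw, tilt and offset.

```bash
cat >> h.py <<'E'
def face(p,W,zlo,zhi):
    m=(abs(p[:,1]-W[1])<.05)&(p[:,0]>W[0]+.012)&(p[:,0]<W[0]+.04)&(p[:,2]>zlo)&(p[:,2]<zhi); q=p[m]
    for _ in range(4):
        A=np.c_[np.ones(len(q)),q[:,1]-W[1],q[:,2]-zlo]; c=np.linalg.lstsq(A,q[:,0],rcond=None)[0]
        r=abs(q[:,0]-A@c); q=q[r<max(.0015,2*np.median(r))]
    lo,hi=np.percentile(q[:,1],[.3,99.7])
    print("face x at mid %.4f -> xc %.4f yaw %.2f tilt(dx/dz) %.2f deg; y %.4f..%.4f yc %.4f n %d zmin %.4f"%(c[0],c[0]-.023,-np.degrees(c[1]),np.degrees(c[2]),lo,hi,(lo+hi)/2,len(q),q[:,2].min()))
    return q,c
E
python3 - <<'E'
from h import *
d=np.load("st2.npz"); W=np.array([.5852,-.074])
q,c=face(d["w"],W,.13,.21)
for a in(.13,.15,.17,.19):
    s=q[abs(q[:,2]-a-.01)<.01]; print(a,s[:,1].min(),s[:,1].max(),np.median(s[:,0]))
q,c=face(d["scene"].reshape(-1,3),W,.13,.21)
f=wrist(); p=pts(f,f["T"]).reshape(-1,3)
# caddy from the same view: lip
m=(abs(p[:,0]-.585)<.06)&(p[:,2]<.056)&(p[:,2]>.004)&(p[:,1]<.0)&(p[:,1]>-.30)
print(cv2.minAreaRect((p[m][:,:2]*1000).astype(np.float32)))
E
```

```text
face x at mid 0.6073 -> xc 0.5843 yaw 0.14 tilt(dx/dz) -0.07 deg; y -0.1024..-0.0451 yc -0.0737 n 2482 zmin 0.1302
0.13 -0.10223210021081654 -0.04506886991837556 0.6071963412767806
0.15 -0.10227211105866482 -0.045107716353360014 0.6074403074394839
0.17 -0.10272125805097941 -0.04484460125233741 0.6074987165696057
0.19 -0.10284443553769262 -0.04423582688537605 0.6071561358664022
face x at mid 0.6074 -> xc 0.5844 yaw -0.90 tilt(dx/dz) 0.15 deg; y -0.1027..-0.0430 yc -0.0729 n 630 zmin 0.1303
((586.0734252929688, -154.5036163330078), (86.54412078857422, 256.707275390625), 0.7060656547546387)
```

```bash
python3 - <<'E'
from h import *
X=[.5860,-.0744]; r=R(np.radians(.7))
movel([*X,.200],r,max_speed=.08)
print(movel([*X,.160],r,max_speed=.04,until_force=6),get_obs()["tcp_pos"])
if get_obs()["tcp_pos"][2]<.163: print(movel([*X,.141],r,max_speed=.02,until_force=6))
o=get_obs(); print(o["t"],o["tcp_pos"],o["wrist_force"],o["ft_torque"])
f=wrist(); p=pts(f,f["T"]).reshape(-1,3); face(p,np.array([.5852,-.074]),.055,.105)
save("d.png",f["img"])
E
```

```text
False [ 0.58622833 -0.07440829  0.1602655 ]
True
11.0083 [ 0.58598287 -0.0742882   0.1446078 ] [-0.82046705  0.86832916  5.98905004] [0.057824   0.06458546 0.01152475]
face x at mid 0.6088 -> xc 0.5858 yaw 0.77 tilt(dx/dz) -0.94 deg; y -0.1044..-0.0459 yc -0.0752 n 2235 zmin 0.0550
```

View pics/d.png

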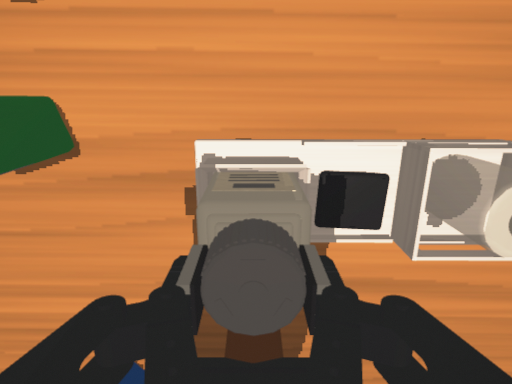

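Home: the contact height matches. Now I'll push down.

```bash
python3 - <<'E'
from h import *
X=[.5860,-.0744]; r=R(np.radians(.7))
command_gripper(0.0,110)
o=get_obs(); print(o["tcp_pos"],o["wrist_force"])
movel([*X,.1405],r,max_speed=.02,until_force=12)
o=get_obs(); print(o["t"],o["tcp_pos"],o["wrist_force"],o["width"])
E
```

```text
[ 0.58597091 -0.07425708  0.14479376] [-0.85770954 -0.33147464  5.74744973]
11.6 [ 0.58678082 -0.07435978  0.14179711] [-2.50357228  1.07158736 10.29859019] 0.5019504462950543
```

```bash
python3 - <<'E'
from h import *
X=[.5857,-.0744]
def st(k):
    o=get_obs(); print(k,round(o["t"],2),o["tcp_pos"].round(4),o["wrist_force"].round(1),round(o["ft_torque"][2],2),o["q"][5].round(3))
movel([*X,.1389],R(np.radians(.7)),max_speed=.02); st("push")
o=get_obs()
if 10.5<o["wrist_force"][2]<25:
    for a in(12,24,36,48,58,68):
        movel([*X,.1389],R(np.radians(.7+a)),max_speed=.02); st(a)
        if abs(get_obs()["ft_torque"][2])>2.5: print("stop");break
f=wrist(); save("e.png",f["img"]); p=pts(f,f["T"]).reshape(-1,3); np.save("e.npy",p)
E
```

```text
push 11.85 [ 0.5866 -0.0744  0.1405] [-3.5  1.3 12.2] 0.03 1.412
12 12.21 [ 0.587  -0.0745  0.1407] [-2.  1. 12.] 0.01 1.202
24 12.57 [ 0.5872 -0.0745  0.1407] [-0.9  1.  11.9] 0.04 0.993
36 12.93 [ 0.5872 -0.0744  0.1408] [-1.2  1.6 11.3] 0.05 0.783
48 13.28 [ 0.5872 -0.0744  0.1407] [-1.7  1.9 11.2] 0.04 0.574
58 13.61 [ 0.5872 -0.0744  0.1407] [-0.6  1.3 11.8] 0.05 0.399
68 13.93 [ 0.5871 -0.0744  0.1407] [-1.5  1.8 11.4] 0.07 0.225
```

View pics/e.png

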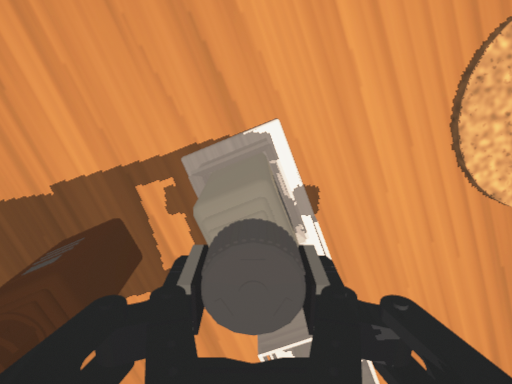

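```bash
python3 - <<'E'
from h import *
r=R(np.radians(68.7))
for z in(.146,.149,.153):
    movel([.5862,-.0744,z],r,max_speed=.03); wait(.2)
    o=get_obs(); print(round(o["t"],2),o["tcp_pos"].round(4),o["wrist_force"].round(2))
E
```

```text
14.57 [ 0.5862 -0.0744  0.146 ] [-0.98  0.79  4.  ]
15.02 [ 0.586  -0.0744  0.1488] [-0.45 -0.07 -0.03]
15.5 [ 0.5862 -0.0744  0.153 ] [-0.89  0.72 -0.16]
```

The cap carries only about 0.2 N, so it is free and the bottle stays behind. I'll lift straight up until the rim is 5 cm above the mouth (TCP z about 0.2125).

```bash
python3 - <<'E'
from h import *
r=R(np.radians(68.7))
movel([.5862,-.0744,.175],r,max_speed=.05); movel([.5862,-.0744,.2125],r,max_speed=.08); wait(.3)
o=get_obs(); print(round(o["t"],2),o["tcp_pos"].round(4),o["wrist_force"].round(2),o["width"],o["tool_rot"][:,2].round(4))
s=grab_frame("scene"); t=grab_frame("top"); f=wrist()
p=pts(s).reshape(-1,3); b=p[(np.hypot(p[:,0]-.5855,p[:,1]+.0742)<.05)]
face(p,np.array([.5855,-.0742]),.055,.105)
sh=b[(b[:,2]>.115)&(b[:,2]<.16)]; print("neck",sh[:,2].max() if len(sh) else 0,np.median(sh,0))
c=b[(b[:,2]>.185)&(b[:,2]<.24)&(np.hypot(b[:,0]-.586,b[:,1]+.0744)<.026)]; print("cap z",np.percentile(c[:,2],[1,50,99]))
old=np.load("st.npz")
for th in("soap_pump","pan_scraper","rinse_bottle","mug","salt"):
    print(th,[(round(q["confidence"],2),(s["world_from_camera"]@np.r_[q["position"],1])[:3].round(3)) for q in find_in(th,s)][:2])
D=cv2.resize(s["img"][130:330,120:400],(560,400),interpolation=cv2.INTER_CUBIC)
save("f.png",np.vstack([D,cv2.resize(np.hstack([f["img"],t["img"]]),(560,200))]))
E
```

```text
17.01 [ 0.586  -0.0744  0.212 ] [-0.4  -0.19  0.15] 0.5004011217484842 [-8.e-04  2.e-04 -1.e+00]
face x at mid 0.6091 -> xc 0.5861 yaw -0.25 tilt(dx/dz) -0.81 deg; y -0.1028..-0.0423 yc -0.0725 n 324 zmin 0.0551
neck 0.15226164536590758 [ 0.59420724 -0.07817911  0.13217475]
cap z [0.20052983 0.2198554  0.23766339]
soap_pump [(0.8, array([ 0.604, -0.237,  0.096]))]
pan_scraper [(0.95, array([ 0.583, -0.157,  0.016])), (0.74, array([ 0.596, -0.088,  0.215]))]
rinse_bottle [(0.79, array([0.587, 0.272, 0.071])), (0.61, array([ 0.607, -0.241,  0.091]))]
mug [(0.79, array([0.774, 0.098, 0.062]))]
salt [(0.78, array([0.403, 0.241, 0.046]))]
```

View pics/f.png

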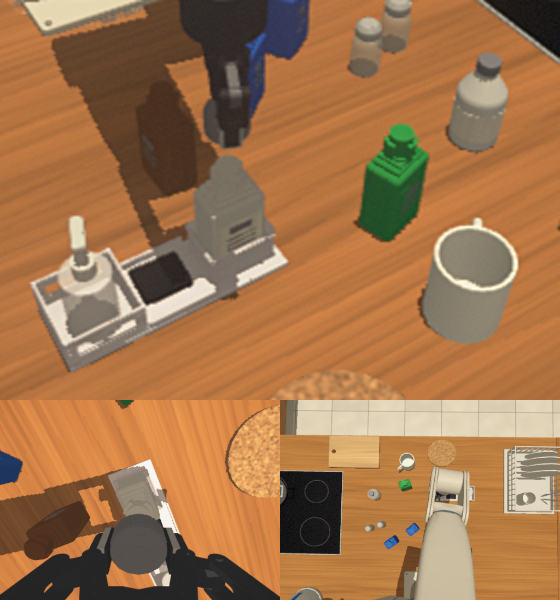

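The cap is off and held level, and the bottle stands in the well with nothing else moved. The side-face fit shows about 0.8° of tilt, so I'll check the shoulder height before handing in.

```bash
python3 - <<'E'
from h import *
f=wrist(); q1=pts(f,f["T"]).reshape(-1,3); s=grab_frame("scene"); q2=pts(s).reshape(-1,3)
for q in(q1,q2):
    face(q,np.array([.5855,-.0742]),.062,.098)
    b=q[(abs(q[:,0]-.586)<.03)&(abs(q[:,1]+.0744)<.04)&(q[:,2]>.10)&(q[:,2]<.16)]
    h,e=np.histogram(b[:,2],np.arange(.10,.161,.002)); print([(round(float(a),3),int(n)) for a,n in zip(e,h) if n])
    for lo,hi in((.1145,.119),(.119,.1255),(.146,.153)):
        m=b[(b[:,2]>lo)&(b[:,2]<hi)]
        if len(m)>20: print(lo,np.median(m[:,2]).round(4),"slopes deg",np.degrees(np.linalg.lstsq(np.c_[m[:,:2]-m[:,:2].mean(0),np.ones(len(m))],m[:,2],rcond=None)[0][:2]).round(2),len(m),m[:,:2].mean(0))
E
```

```text
face x at mid 0.6082 -> xc 0.5852 yaw 3.13 tilt(dx/dz) -0.84 deg; y -0.0993..-0.0442 yc -0.0717 n 133 zmin 0.0634
[(0.1, 22), (0.102, 71), (0.104, 198), (0.106, 337), (0.108, 653), (0.11, 67), (0.112, 60), (0.114, 280), (0.116, 288), (0.118, 47), (0.12, 300), (0.122, 181), (0.124, 70), (0.126, 21), (0.128, 24), (0.13, 20), (0.132, 30), (0.134, 30), (0.136, 39), (0.138, 59), (0.14, 371), (0.142, 68), (0.144, 43), (0.146, 123), (0.148, 450), (0.15, 9)]
0.1145 0.1161 slopes deg [-0.24  0.37] 546 [ 0.58815657 -0.05914653]
0.119 0.1217 slopes deg [ 0.97 -0.43] 579 [ 0.58783028 -0.06155406]
0.146 0.1486 slopes deg [-0.8 -1.4] 582 [ 0.58730416 -0.06844938]
face x at mid 0.6089 -> xc 0.5859 yaw 0.01 tilt(dx/dz) -0.89 deg; y -0.1019..-0.0420 yc -0.0720 n 225 zmin 0.0620
[(0.1, 26), (0.102, 29), (0.104, 31), (0.106, 58), (0.108, 80), (0.11, 35), (0.112, 22), (0.114, 37), (0.116, 52), (0.118, 16), (0.12, 36), (0.122, 36), (0.124, 25), (0.126, 12), (0.128, 5), (0.13, 8), (0.132, 9), (0.134, 12), (0.136, 14), (0.138, 14), (0.14, 19), (0.142, 27), (0.144, 12), (0.146, 18), (0.148, 71), (0.15, 28)]
0.1145 0.1166 slopes deg [-0.51  0.23] 95 [ 0.5946016  -0.07831731]
0.119 0.1224 slopes deg [ 0.56 -0.49] 99 [ 0.59331525 -0.07853215]
0.146 0.1491 slopes deg [-0.4  0.2] 117 [ 0.58677615 -0.07212507]
```

The shoulder (0.122) and mouth (0.149) are at exactly the heights expected when home, and the neck is level within noise. Handing in.

```bash
python3 -c "
from bench import *
print(get_obs()['t'],get_obs()['width']); print(finish_job())"
```

```text
17.5083 0.49003130519866933
the job is handed in; nothing more can be done
None
```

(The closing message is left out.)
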